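Unlock and open the rod vise

ROBOT

A 6-joint arm with a two-finger parallel gripper is mounted at the origin on the work surface. World frame = base frame: x ahead of the robot, y to its left, z up, the work surface at z = 0. Lengths are in m, angles in rad, forces in N, time in s.
With the tool pointing down it reaches from about 0.275 to 1 m from the base axis. Payload 8.4 kg.
Tool frame: the origin (TCP) lies midway between the tips of the shut fingers; the grasp point (between the pads) lies 19 mm behind it; z points along the fingers, x is the direction in which the jaws open and shut, and the axes are right-handed (so a half turn about z gives the same grasp; the last joint's range is limited). The gripper opens to 85 mm and grips with 20 to 120 N. Pads are 22 mm wide; open, the fingers measure 114 mm over their backs; the gripper's body (76 mm by 85 mm) begins 54 mm behind the grasp point. The pads swing forward as they close: fully open they stand 13 mm farther back than shut.
Start: joints at [1.127, 0.353, 1.633, -0, 1.155, -0.002], TCP at [0.267, 0.565, 0.231] pointing down, gripper open.
Joint ranges: [-2.63, 2.63], [-0.92, 2.1], [0.06, 2.66], [-1.3, 4.44], [0, 2.69], [-3.02, 3.02]. Speed limits (rad/s): [2.22, 2.22, 2.79, 3.14, 3.14, 3.14].

INTERFACE

Orientations are given as a rotation vector (axis times angle).
In Python, from plant import env, cams, sign_off, nets gives the robot as it stands.
- The arm moves only by the tool apply_moves, never from a script. Its argument "steps" is a list that holds one entry, the list of rows, each a list of 7 numbers: the closure in counts, from 0 (fully open) to 255 (shut), then the shift along the tool's x, y, z in cm, then the turn, a rotation vector about the tool's x, y, z in rad. A call has 1 to 20 rows; each row is the pose to reach, as a shift and turn from the pose commanded when the call began, along the tool's axes at that moment; what a row does not reach only later rows make up. A row lasts 1/8 s, in which the tool goes at most 62.5 mm and 10.7 degrees, less where a joint would pass 70% of its speed; a pose out of reach is approached as far as the arm can. A call with a gripper value outside its range is refused whole. The fingers move at their own pace and stop on an object; "grip_force" is the grip in N (left out, the last holds). Time passes only in rows, so rows that repeat a pose let the fingers close. It gives the time, the measured TCP pose, the force and the opening at its end, in the units of the state.
- env.get_obs(): the state, without advancing time (a new reading comes with each control period).
- cams.grab_frame(name): name is "scene" or "top" or "wrist"; returns a dict with "image" (400x640x3 uint8, red, green, blue), "fx", "fy", "cx", "cy" (pixels), "R" (3x3) and "t" (3): a world point X has camera coordinates R X + t. Camera axes: x right, y down, z forward; pixel columns grow to the right and rows downward; lengths in m; the calibration is good to about 2 mm. The wrist camera is an equidistant fisheye: a pixel r from the principal point sees the ray r / f radians off the axis. A picture is of the moment at which its call begins. There is no depth.
- sign_off(): hands the job in, once; it reports no verdict.
Trained networks look in a picture, given as the dict that the camera call returned (one of the last four; its "shot" number tells which), for a name from the list of things; names that differ only in an ending like _2 or _b are one class to them, and where a whole thing is asked for, a point or a joint stands for the part that bears it (a point fixed in the world has none). Each returns a list of dicts, best first, with "confidence" (0 to 1); they miss things now and then, are a little off and sometimes report something else, mostly with a low value. They report only what shows in the picture. A call takes as long as a camera call.
- nets.look_for(picture, thing): "position" ([x, y, z] in m, in world coordinates, good to about 4 mm: the middle of the surface that is visible of it).
The state is a dict: "t": time; "joint_positions": joint angles; "joint_vel": joint speeds; "joint_torque": joint torques, N m; "ee_pos": TCP position; "tool_rot": TCP orientation; "contact_force": force on the tool from outside, world axes, zero at the start; "torque": the same for the moment, N m; "opening": finger opening in m.
Only numpy, scipy, OpenCV 4.12 (cv2) and the standard library are available. Lean on these libraries where they do the work, as an engineer would, in place of code of your own. Each camera call takes 0.05 s, during which the arm holds its last target. There are 200 camera calls.

TASK

Open the little bench vise so that its jaws let go of the glass rod: the black lever is locked by the red-knobbed catch, so first slide the catch all the way out, then swing the black lever round to its far stop. Leave the catch out, the rod lying where it is in the vise and the pink gem undisturbed, and let go of everything.

Things in the scene. Friction and masses are not known exactly. Their poses are not given: they have to be found in the camera images.
- catch_grip (a point): Middle of the catch's red upright knob: a round post 20 mm across, 46 mm tall, its top 20 mm above this point (which is 80 mm above the bench). Grip it from above or push it. The steel guide and rail beside it reach 58 mm above the bench. z up; the catch slides out level along this frame's -y axis, away from the lever's pivot, and stays where it is left; friction about 2 N.
- catch (a joint): How far the catch is drawn out, m: 0 fully in, 0.034 fully out (stop). Its brass tongue stands between two brass lugs on the lever's hub and blocks the lever until it is drawn out about 0.016.
- lever_grip (a point): Middle of the black upright knob at the steel lever's end: a round post 24 mm across, its top 20 mm above this point (88 mm above the bench), the arm's top 24 mm below it. Axes turn with the lever: z up, the vertical pivot 110 mm away along -y. With the lever shut the catch knob lies on that line beyond the pivot, and the jaws, 100 mm high, to the +x side of the hub.
- lever (a joint): Swing of the lever, rad: 0 shut (jaws closed), 1.2 at its far stop (jaws 12 mm open). Grows anticlockwise seen from above: from shut, the black knob first moves along its own -x axis, towards the robot's side. Friction about 1.4 N at the knob; stays where it is left. While locked it has about 0.05 rad of play.
- rod_mid (a point): Middle of the clear glass rod, 16 mm across and 220 mm long, lying level along its own y axis between the cork-lined jaws, 78 mm above the bench. It rests on the vise's bed, so it stays there when the jaws open, and may roll some millimetres.
- gem_mid (a point): Middle of the pink faceted gem, 48 mm across and 34 mm tall, loose on the bench.

How it is judged:
By the outcome, as a careful person would: the job done as asked, in the order asked, and still so for the second after the job is handed in, with the robot touching nothing.
It also fails if it takes over 40 s, if anything falls off the work surface, if the arm or the gripper's body presses on something with over 40 N, if the wrist force passes 120 N, or if a joint passes its speed limit or range.

## Working session

There is one attempt and no reset: what is moved stays moved. The work goes in short steps, Python scripts to look and compute and a tool call to move; the robot and the scene stay as the last step left them, time stands still between calls to the robot, and variables do not carry over. Pictures are saved under pics/ and viewed, about 8 in all and at most 12, crops included, and the job is handed in when it is done.

Besides the shell and the picture viewer there is one more tool, called after "Emit:" in YAML: its name, and indented under it one key for each argument. apply_moves: Moves the arm, as the interface text tells. Its arguments: {"type":"object","properties":{"steps":{"type":"array","items":{"type":"array","items":{"type":"array","items":{"type":"number"}}}},"grip_force":{"type":"number"}},"required":["steps"]}

```bash
mkdir -p pics; ls; python3 - <<'E'
from plant import env,cams,nets
import cv2,numpy as np
o=env.get_obs();print(o)
for n in ["scene","top"]:
    f=cams.grab_frame(n);cv2.imwrite(f"pics/{n}0.png",f["image"][:,:,::-1])
    print(n,f["fx"],f["cx"],f["cy"],-f["R"].T@f["t"])
    for k in ["catch_grip","lever_grip","rod_mid","gem_mid","catch","lever"]:
        print(k,[(np.round(d["position"],4),round(d["confidence"],2)) for d in nets.look_for(f,k)][:2])
E
```

```text
pics
{'t': 0.0, 'joint_positions': array([ 1.12658325e+00,  3.53630391e-01,  1.63412301e+00,  5.20293978e-05,
        1.15519852e+00, -2.38781735e-03]), 'joint_vel': array([-0.00037775, -0.00092642, -0.00083883,  0.00056998,  0.00027865,
        0.00039512]), 'joint_torque': array([-2.67059058e-04, -6.05249262e+01, -3.42072558e+01,  1.66301502e-04,
        9.54309973e-03,  5.34211915e-05]), 'ee_pos': array([0.26702115, 0.5645707 , 0.23057753]), 'tool_rot': array([ 2.65365753e+00,  1.68029888e+00, -1.84606317e-03]), 'contact_force': array([0.40186994, 0.09213471, 0.10743276]), 'torque': array([0.00710518, 0.00962337, 0.06451244]), 'opening': 0.08520471719825094}
scene 476.0001714641379 323.7615661757448 192.66764892862844 [ 1.0008353  -0.41123613  0.6626342 ]
catch_grip [(array([ 0.5641, -0.0447,  0.0598]), 0.87)]
lever_grip [(array([0.5567, 0.0691, 0.062 ]), 0.72)]
rod_mid [(array([0.6404, 0.0158, 0.0851]), 0.58)]
gem_mid [(array([ 0.4785, -0.0552,  0.0336]), 0.91), (array([ 0.5622, -0.0454,  0.0624]), 0.51)]
catch [(array([ 0.5647, -0.0462,  0.0614]), 0.85), (array([ 0.4803, -0.0568,  0.0316]), 0.49)]
lever [(array([0.5553, 0.0693, 0.0643]), 0.64)]
top 468.9715292839412 321.93908408353144 197.63679698107484 [ 0.49584896 -0.01628589  0.81752979]
catch_grip [(array([ 0.5582, -0.0395,  0.0572]), 0.61)]
lever_grip [(array([0.5522, 0.0741, 0.0674]), 0.57)]
rod_mid [(array([0.6446, 0.0701, 0.0822]), 0.62)]
gem_mid [(array([ 0.4718, -0.046 ,  0.0301]), 0.74)]
catch [(array([ 0.5548, -0.0381,  0.0556]), 0.9)]
lever [(array([0.5527, 0.0742, 0.0696]), 0.9)]
```

View pics/scene0.png

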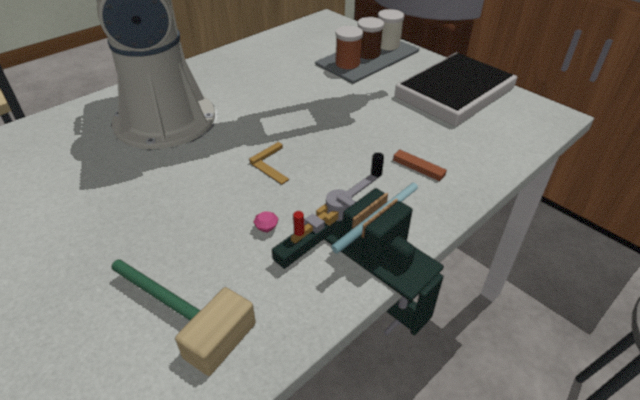

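View pics/top0.png

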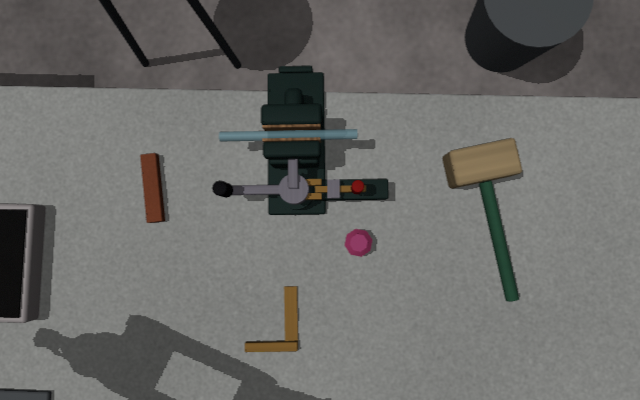

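The scene view shows the red knob at about (298,223), black knob (377,163), gem (265,221) and rod (335,245)–(415,190). The top view shows the red knob at (358,187), black knob (222,189), hub (293,189) and gem (358,242). The network puts the knobs only 0.114 m apart, but the picture implies about 0.21 m, so I'll triangulate myself.

```bash
cat > h.py <<'E'
import numpy as np,cv2
def ray(f,u,v):
    d=np.array([(u-f["cx"])/f["fx"],(v-f["cy"])/f["fy"],1.]);return -f["R"].T@f["t"],f["R"].T@d
def atz(f,u,v,z):
    c,d=ray(f,u,v);return c+d*(z-c[2])/d[2]
def proj(f,X):
    p=f["R"]@np.array(X)+f["t"];return np.array([f["fx"]*p[0]/p[2]+f["cx"],f["fy"]*p[1]/p[2]+f["cy"]])
def tri(fa,a,fb,b):
    c1,d1=ray(fa,*a);c2,d2=ray(fb,*b)
    s=np.linalg.lstsq(np.c_[d1,-d2],c2-c1,rcond=None)[0]
    p,q=c1+s[0]*d1,c2+s[1]*d2;return (p+q)/2,np.linalg.norm(p-q)
E
python3 - <<'E'
from plant import env,cams,nets
from h import *
np.set_printoptions(precision=4,suppress=True)
S=cams.grab_frame("scene");T=cams.grab_frame("top")
print(T["R"],T["t"])
for n,a,b in [("catchtop",(298,213),(358,187)),("levertop",(378,156),(222,189)),("hub",(340,198),(293,189)),("gem",(265,221),(358,242)),("rodR",(337,245),(357,134)),("rodL",(416,187),(221,136))]:
    print(n,*tri(S,a,T,b))
for n,p in [("catch",(358,187,.1)),("lever",(222,189,.088)),("hub",(293,189,.07)),("gem",(358,242,.02))]: print(n,atz(T,*p))
for n,p in [("catch",(298,213,.1)),("lever",(378,156,.088)),("gem",(265,221,.02))]: print(n,atz(S,*p))
# red blob
for n,f in [("S",S),("T",T)]:
    h=cv2.cvtColor(f["image"],cv2.COLOR_RGB2HSV)
    m=((h[...,0]<6)|(h[...,0]>174))&(h[...,1]>200)&(h[...,2]>90)
    k,l,st,c=cv2.connectedComponentsWithStats(m.astype(np.uint8));print(n,st[1:][st[1:,4]>15],c[1:][st[1:,4]>15])
    m=(f["image"].max(2)<25); k,l,st,c=cv2.connectedComponentsWithStats(m.astype(np.uint8));print(n,st[1:][st[1:,4]>50])
    for k in["catch_grip","lever_grip"]:
        for d in nets.look_for(f,k):print(k,d["position"],proj(f,d["position"]))
cv2.imwrite("pics/topcrop.png",cv2.resize(T["image"][60:260,200:400,::-1],None,fx=3,fy=3,interpolation=cv2.INTER_CUBIC))
E
```

```text
[[ 0.0288 -0.9991 -0.0303]
 [-0.9976 -0.0268 -0.0637]
 [ 0.0629  0.032  -0.9975]] [-0.0058  0.5463  0.7848]
catchtop [ 0.5594 -0.0471  0.1021] 0.0021470684744628954
levertop [0.5512 0.1615 0.1075] 0.004529218152036126
hub [0.5567 0.0559 0.0694] 0.003356286352541416
gem [ 0.4724 -0.0541  0.0237] 0.0011361661068979248
rodR [ 0.6454 -0.0426  0.0882] 0.006257428970905157
rodL [0.6385 0.1739 0.0775] 0.003590857942663532
catch [ 0.5589 -0.048   0.1   ]
lever [0.5512 0.1646 0.088 ]
hub [0.5556 0.0545 0.07  ]
gem [ 0.4726 -0.0538  0.02  ]
catch [ 0.5584 -0.0449  0.1   ]
lever [0.5365 0.184  0.088 ]
gem [ 0.4689 -0.0525  0.02  ]
S [] []
S [[372 154  11  22 165]
 [542 197  98  56 459]]
catch_grip [0.561, -0.045, 0.0626] [299.6072 229.206 ]
lever_grip [0.5551, 0.0712, 0.0586] [344.1236 198.1221]
T [[352 180  11  12 100]] [[357.29 185.75]]
T [[ 100    0   49   67  569]
 [ 188    0   53   68  607]
 [ 479   39   75   33 1153]
 [ 296   88   18   17  150]
 [ 319   93    5   37  104]
 [ 265  140   60   46  637]
 [ 270  163   17    7   83]
 [ 213  182   20   15  233]
 [ 359  184   17   12  123]
 [ 297  193   86   17  231]
 [   0  210   26  107 2444]]
catch_grip [0.5559, -0.0368, 0.0517] [349.6981 191.1828]
lever_grip [0.5543, 0.0774, 0.0672] [278.9546 189.5562]
```

View pics/topcrop.png

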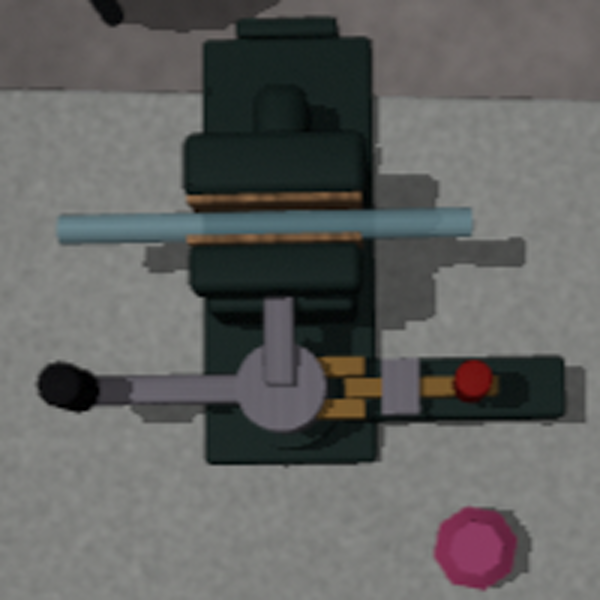

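The top crop shows the red knob top at (474,379), hub (281,387), black knob (~58,384), and the slide line nearly along world −y. Triangulated heights and the 110 mm lever length agree. The network's "lever" was the middle of the whole lever. My plan is to cage each knob loosely with the jaws opening along its direction of motion.

```bash
cat >> h.py <<'E'
from scipy.spatial.transform import Rotation as R_
def pose(x,y,z,deg):
    a=np.radians(deg);X=np.array([np.cos(a),np.sin(a),0]);Z=np.array([0,0,-1.])
    return np.array([x,y,z]),R_.from_matrix(np.c_[X,np.cross(Z,X),Z])
def rel(o,targets):
    R0=R_.from_rotvec(o["tool_rot"]);p0=np.array(o["ee_pos"])
    for t in targets:
        p,R=pose(*t);print(np.round(R0.inv().apply(p-p0)*100,2),np.round((R0.inv()*R).as_rotvec(),3))
E
python3 - <<'E'
from plant import env
from h import *
rel(env.get_obs(),[(.559,-.048,.16,92)])
E
```

```text
[-42.94  52.58   7.13] [ 0.    -0.    -0.477]
```

Emit:
apply_moves:
  steps:
    - [[120, -43, 52.6, 4, 0, 0, -0.477], [120, -43, 52.6, 4, 0, 0, -0.477], [120, -43, 52.6, 4, 0, 0, -0.477], [120, -43, 52.6, 4, 0, 0, -0.477], [120, -43, 52.6, 4, 0, 0, -0.477], [120, -43, 52.6, 4, 0, 0, -0.477], [120, -43, 52.6, 4, 0, 0, -0.477], [120, -43, 52.6, 4, 0, 0, -0.477], [120, -43, 52.6, 4, 0, 0, -0.477], [120, -43, 52.6, 4, 0, 0, -0.477], [120, -43, 52.6, 4, 0, 0, -0.477], [120, -43, 52.6, 4, 0, 0, -0.477], [120, -43, 52.6, 6, 0, 0, -0.477], [120, -43, 52.6, 7, 0, 0, -0.477], [120, -43, 52.6, 7, 0, 0, -0.477], [120, -43, 52.6, 7, 0, 0, -0.477], [120, -43, 52.6, 7, 0, 0, -0.477]]
  grip_force: 20

```text
t: 3.12
ee_pos: [0.5592, -0.0484, 0.1619]
tool_rot: [2.181, 2.26, 0.001]
contact_force: [-1.1, 0.5, 0.1]
opening: 0.0448
```

```bash
python3 - <<'E'
from plant import env,cams
from h import *
o=env.get_obs();print(o["ee_pos"],o["opening"]);rel(o,[(.559,-.048,.068,92)])
f=cams.grab_frame("wrist");cv2.imwrite("pics/w1.png",f["image"][:,:,::-1])
for X in [(.559,-.048,.1),(.551,.1645,.088),(.5556,.0545,.07)]:
    p=f["R"]@np.array(X)+f["t"];th=np.arctan2(np.hypot(p[0],p[1]),p[2]);q=p[:2]/np.hypot(p[0],p[1])*th*f["fx"];print(q+[f["cx"],f["cy"]])
E
```

```text
[ 0.55924024 -0.04839281  0.16194496] 0.04484720130383017
[ 0.04 -0.03  9.39] [0.001 0.    0.001]
[321.24587907 216.02205026]
[551.790528   207.38739526]
[442.69351592 202.33729654]
```

View pics/w1.png

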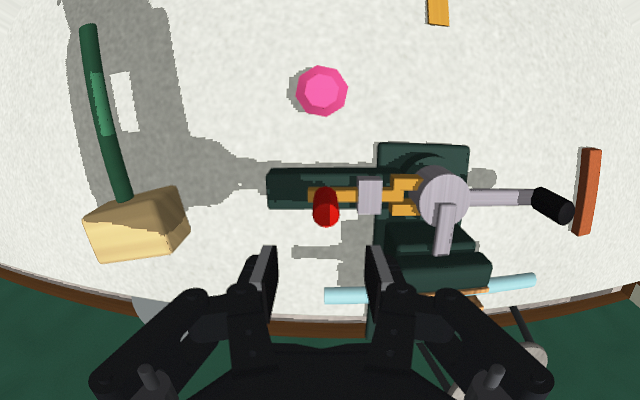

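The wrist view shows the red knob top at (326,216) against a predicted (321,216), about 2 mm off and inside the cage tolerance. I'll descend.

Emit:
apply_moves:
  steps:
    - [[120, 0.2, 0, 3, 0, 0, 0], [120, 0.2, 0, 5, 0, 0, 0], [120, 0.2, 0, 7, 0, 0, 0], [120, 0.2, 0, 8.5, 0, 0, 0], [120, 0.2, 0, 9.4, 0, 0, 0], [120, 0.2, 0, 9.4, 0, 0, 0], [150, 0.2, 0, 9.4, 0, 0, 0], [150, 0.2, 0, 9.4, 0, 0, 0], [150, 0.2, 0, 9.4, 0, 0, 0]]

```text
t: 4.3
ee_pos: [0.5591, -0.0467, 0.0677]
tool_rot: [2.182, 2.26, 0.001]
contact_force: [-1.0, 0.2, 0.0]
opening: 0.0355
```

Emit:
apply_moves:
  steps:
    - [[150, -0.6, 0, 0, 0, 0, 0], [150, -1.2, 0, 0, 0, 0, 0], [150, -1.8, 0, 0, 0, 0, 0], [150, -2.4, 0, 0, 0, 0, 0], [150, -3.0, 0, 0, 0, 0, 0], [150, -3.5, 0, 0, 0, 0, 0], [150, -3.8, 0, 0, 0, 0, 0], [150, -3.8, 0, 0, 0, 0, 0]]

```text
t: 5.3
ee_pos: [0.5601, -0.0848, 0.0672]
tool_rot: [-2.182, -2.26, 0.0]
contact_force: [1.2, 1.0, 0.8]
opening: 0.0351
```

Emit:
apply_moves:
  steps:
    - [[150, -0.2, 0, 0, 0, 0, 0], [150, -0.3, 0, 0, 0, 0, 0], [150, -0.3, 0, 0, 0, 0, 0]]

```text
t: 5.68
ee_pos: [0.56, -0.0853, 0.0672]
tool_rot: [-2.181, -2.257, -0.003]
contact_force: [0.7, 15.5, 2.5]
opening: 0.0354
```

15.5 N means the catch is at its stop. I'll back off, lift and check.

Emit:
apply_moves:
  steps:
    - [[120, 0.6, 0, 0, 0, 0, 0], [120, 0.8, 0, 0, 0, 0, 0], [120, 0.8, 0, -3, 0, 0, 0], [120, 0.8, 0, -6, 0, 0, 0], [120, 0.8, 0, -9, 0, 0, 0], [120, 0.8, 0, -9, 0, 0, 0]]

```text
t: 6.42
ee_pos: [0.5614, -0.0801, 0.1595]
tool_rot: [2.179, 2.258, 0.003]
contact_force: [0.7, 0.4, -0.4]
opening: 0.0451
```

```bash
python3 - <<'E'
from plant import env,cams
from h import *
o=env.get_obs();print(o["ee_pos"],o["opening"],o["joint_positions"]);rel(o,[(.551,.1645,.160,2),(.551,.1645,.057,2)])
f=cams.grab_frame("wrist");cv2.imwrite("pics/w2.png",f["image"][:,:,::-1])
E
```

```text
[ 0.56137433 -0.08011736  0.15947457] 0.04505459755673438 [-1.44142781e-01  3.41797456e-01  1.82814859e+00 -5.25711870e-04
  9.67460760e-01 -1.74982614e+00]
[24.48 -0.18 -0.08] [ 0.004 -0.002  1.571]
[24.5  -0.22 10.22] [ 0.004 -0.002  1.571]
```

View pics/w2.png

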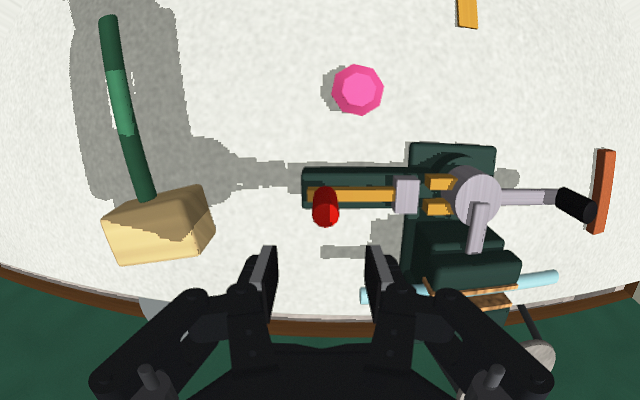

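The catch is drawn out: the red knob sits near the rail's outer end at (325,205), the tongue is clear of the lugs, and the gem is unmoved. Next I'll move above the lever knob.

Emit:
apply_moves:
  steps:
    - [[120, 3, 0, -1, 0, 0, 0.17], [120, 6, 0, -1, 0, 0, 0.35], [120, 9, 0, -1, 0, 0, 0.52], [120, 12, 0, -1, 0, 0, 0.7], [120, 15, 0, -1, 0, 0, 0.87], [120, 18, 0, -1, 0, 0, 1.05], [120, 21, 0, -1, 0, 0, 1.22], [120, 24.5, -0.2, 0, 0, 0, 1.4], [110, 24.5, -0.2, 0, 0, 0, 1.571], [110, 24.5, -0.2, 0, 0, 0, 1.571], [110, 24.5, -0.2, 0, 0, 0, 1.571]]

```text
t: 7.85
ee_pos: [0.549, 0.1647, 0.1566]
tool_rot: [3.141, 0.06, -0.002]
contact_force: [0.6, -0.3, -0.4]
opening: 0.0488
```

```bash
python3 - <<'E'
from plant import env,cams
from h import *
o=env.get_obs();print(o["ee_pos"],o["opening"],o["joint_positions"]);rel(o,[(.551,.1645,.057,2)])
f=cams.grab_frame("wrist");cv2.imwrite("pics/w3.png",f["image"][:,:,::-1])
for X in [(.551,.1645,.088),(.5556,.0545,.07)]:
    p=f["R"]@np.array(X)+f["t"];r=np.hypot(p[0],p[1]);print(p[:2]/r*np.arctan2(r,p[2])*f["fx"]+[f["cx"],f["cy"]],f["fx"],p)
E
```

```text
[0.54902161 0.16467936 0.15658435] 0.04879310610886932 [ 2.88898074e-01  3.56664784e-01  1.81327424e+00 -2.09565233e-04
  9.72760016e-01  2.50645386e-01]
[0.21 0.02 9.96] [0.    0.001 0.003]
[324.2864943  213.11283898] 309.70691628693146 [0.00246147 0.01066989 0.22535412]
[323.9355442  315.38458673] 309.70691628693146 [0.00284259 0.10972055 0.27667645]
```

View pics/w3.png

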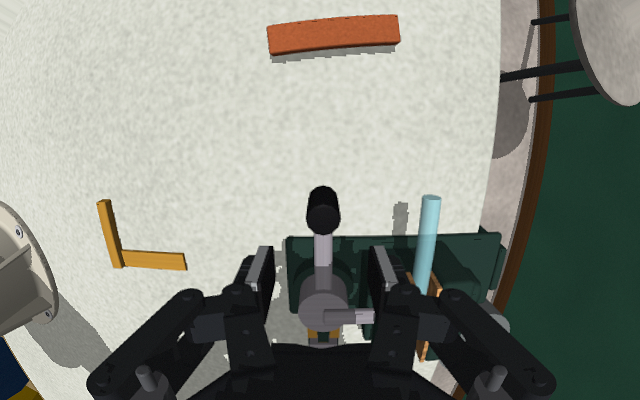

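The black knob top is at (323,217) against a predicted (324,213), about 3 mm nearer the pivot. It is centred between the fingers, so I'll descend around it.

Emit:
apply_moves:
  steps:
    - [[110, 0.15, 0.2, 3, 0, 0, 0], [110, 0.15, 0.2, 5.5, 0, 0, 0], [110, 0.15, 0.2, 7.5, 0, 0, 0], [110, 0.15, 0.2, 9, 0, 0, 0], [110, 0.15, 0.2, 9.8, 0, 0, 0], [110, 0.15, 0.2, 9.8, 0, 0, 0], [140, 0.15, 0.2, 9.8, 0, 0, 0], [140, 0.15, 0.2, 9.8, 0, 0, 0], [140, 0.15, 0.2, 9.8, 0, 0, 0]]

```text
t: 9.02
ee_pos: [0.5511, 0.1633, 0.0597]
tool_rot: [-3.141, -0.055, -0.001]
contact_force: [-0.7, 0.0, 0.7]
opening: 0.0383
```

```bash
python3 - <<'E'
from plant import env
from h import *
o=env.get_obs();print(o["ee_pos"],o["opening"],o["contact_force"])
H=np.array([.5556,.053]);P=o["ee_pos"][:2]
r=np.linalg.norm(P-H);a0=np.arctan2(*(P-H)[::-1]);print(r,a0)
rel(o,[(*(H+r*np.array([np.cos(a0+d),np.sin(a0+d)])),o["ee_pos"][2],2.2+np.degrees(d)) for d in np.arange(.1,1.41,.1)])
E
```

```text
[0.55114054 0.16330935 0.05971388] 0.03828802893784648 [-0.74402526  0.03840509  0.65046345]
0.11039945685269156 1.6112012065508972
[-1.1   0.06 -0.  ] [-0.    -0.001 -0.103]
[-2.19  0.23 -0.  ] [-0.    -0.001 -0.203]
[-3.26  0.51 -0.  ] [-0.    -0.001 -0.303]
[-4.29  0.89 -0.  ] [-0.    -0.001 -0.403]
[-5.29  1.38 -0.  ] [ 0.    -0.001 -0.503]
[-6.22  1.96 -0.  ] [ 0.    -0.001 -0.603]
[-7.1   2.63 -0.01] [ 0.    -0.001 -0.703]
[-7.9   3.39 -0.01] [ 0.    -0.001 -0.803]
[-8.63  4.22 -0.01] [ 0.    -0.001 -0.903]
[-9.26  5.12 -0.01] [ 0.000e+00 -1.000e-03 -1.003e+00]
[-9.81  6.08 -0.01] [ 0.000e+00 -1.000e-03 -1.103e+00]
[-1.025e+01  7.090e+00 -1.000e-02] [ 0.000e+00 -1.000e-03 -1.203e+00]
[-1.059e+01  8.140e+00 -1.000e-02] [ 0.000e+00 -1.000e-03 -1.303e+00]
[-1.083e+01  9.220e+00 -1.000e-02] [ 0.000e+00 -1.000e-03 -1.403e+00]
```

Emit:
apply_moves:
  steps:
    - [[140, -0.55, 0.02, 0, 0, 0, -0.05], [140, -1.1, 0.06, 0, 0, 0, -0.1], [140, -2.19, 0.23, 0, 0, 0, -0.2], [140, -3.26, 0.51, 0, 0, 0, -0.3], [140, -4.29, 0.89, 0, 0, 0, -0.4], [140, -5.29, 1.38, 0, 0, 0, -0.5], [140, -6.22, 1.96, 0, 0, 0, -0.6], [140, -7.1, 2.63, 0, 0, 0, -0.7], [140, -7.9, 3.39, 0, 0, 0, -0.8], [140, -8.63, 4.22, 0, 0, 0, -0.9], [140, -9.26, 5.12, 0, 0, 0, -1.0], [140, -9.81, 6.08, 0, 0, 0, -1.1], [140, -10.1, 6.7, 0, 0, 0, -1.16], [140, -10.25, 7.09, 0, 0, 0, -1.2], [140, -10.25, 7.09, 0, 0, 0, -1.2]]

```text
t: 10.9
ee_pos: [0.4511, 0.0887, 0.0595]
tool_rot: [2.562, 1.818, 0.001]
contact_force: [-0.1, 0.5, -0.4]
opening: 0.0382
```

Emit:
apply_moves:
  steps:
    - [[140, -0.25, 0, 0, 0, 0, 0], [140, -0.5, 0, 0, 0, 0, 0], [140, -0.5, 0, 0, 0, 0, 0]]

```text
t: 11.28
ee_pos: [0.4496, 0.0848, 0.0594]
tool_rot: [-2.562, -1.817, -0.002]
contact_force: [0.2, 7.3, 0.3]
opening: 0.0385
```

Emit:
apply_moves:
  steps:
    - [[140, -0.15, 0, 0, 0, 0, 0], [140, -0.3, 0, 0, 0, 0, 0], [140, -0.3, 0, 0, 0, 0, 0]]

```text
t: 11.65
ee_pos: [0.4495, 0.0842, 0.0595]
tool_rot: [-2.562, -1.815, -0.007]
contact_force: [0.4, 26.7, -5.5]
opening: 0.0386
```

That is firmly at the stop: 27 N with no further motion. I'll back off to mid-cage, open and lift.

Emit:
apply_moves:
  steps:
    - [[110, 0.5, 0, 0, 0, 0, 0], [110, 1.0, 0, 0, 0, 0, 0], [110, 1.0, 0, 0, 0, 0, 0], [110, 1.0, 0, -3, 0, 0, 0], [110, 1.0, 0, -6, 0, 0, 0], [110, 1.0, 0, -10, 0, 0, 0], [110, 1.0, 0, -14, 0, 0, 0], [110, -2, -10, -14, 0, 0, 0], [110, -2, -14, -14, 0, 0, 0], [110, -2, -14, -14, 0, 0, 0], [110, -2, -14, -14, 0, 0, 0]]

```text
t: 13.02
ee_pos: [0.3092, 0.1085, 0.1996]
tool_rot: [2.56, 1.82, 0.002]
contact_force: [-0.2, -0.1, 0.5]
opening: 0.0485
```

```bash
python3 - <<'E'
from plant import env,cams
from h import *
o=env.get_obs();print(o["ee_pos"],o["contact_force"])
f=cams.grab_frame("scene");a=f["image"][100:300,200:460]
g=cams.grab_frame("top");b=g["image"][60:260,200:400]
cv2.imwrite("pics/end.png",cv2.resize(np.hstack([a,b])[:,:,::-1],None,fx=1.7,fy=1.7,interpolation=cv2.INTER_CUBIC))
E
```

```text
[0.30915069 0.10853294 0.19955237] [-0.23560242 -0.0970233   0.49880194]
```

View pics/end.png

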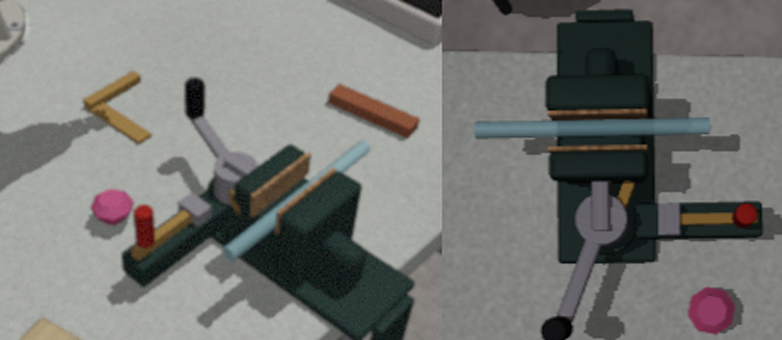

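The final view shows the catch out, the lever swung about 68° (1.2 rad), the jaws apart, the rod on the bed and the gem in place. The arm is clear.

```bash
python3 -c "
from plant import sign_off
print(sign_off())"
```

```text
the job is handed in; nothing more can be done
None
```

The vise is open and the job was handed in at about 13 s; sign-off gives no verdict. I slid the catch out to its stop, where the contact force was 15.5 N. I then swung the lever round to its far stop, where it held at 27 N without moving further. Both knobs were caged loosely between the fingers.

- **Last pictures:** The catch is out and the lever is at about 68° (1.18 rad by eye against the 1.2 rad stop). The jaws are apart, the rod is still lying on the vise's bed, and the gem is where it was.
- **Robot:** It is clear of everything, with a contact force of about 0.5 N, which is sensor noise.
- **Disagreement:** The network's `lever_grip` position was the middle of the whole lever, not the knob. I used my own triangulation instead, and the wrist views agreed with it to about 3 mm.

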